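Change a trim-length jig over by reversing its stop arm

ROBOT

A 7-joint arm with a two-finger parallel gripper is mounted at the origin on a cart in front of the work surface, level with it; the furniture and walls round the work are solid. World frame = base frame: x ahead of the robot, y to its left, z up, the work surface at z = 0. Lengths are in mm, angles in rad, forces in N, time in s.
With the tool pointing down it reaches from about 425 to 950 mm from the base axis. Payload 4.7 kg.
Tool frame: the origin (TCP) lies midway between the tips of the shut fingers; the grasp point (between the pads) lies 19 mm behind it (ctrl.grasp_offset is the distance from the TCP to the grasp point, in mm); z points along the fingers, y is the line along which they close (so a half turn about z gives the same grasp; the last joint's range is limited). The gripper opens to 87 mm and grips with 3 to 60 N. Pads are 19 mm wide; open, the fingers measure 117 mm over their backs; the gripper's body (75 mm by 190 mm) begins 51 mm behind the grasp point.
Start: joints at [1.1, 0.469, -0.049, 1.532, 0.024, 1.141, -0.082], TCP at [288.655, -610.186, 222.573] pointing down, gripper open.
Joint ranges: [-2.59, 2.59], [-0.33, 1.99], [-1.39, 1.29], [0.1, 2.45], [-1.04, 4.18], [0.21, 1.99], [-2.66, 2.66]. Speed limits (rad/s): [2.57, 2.57, 3.14, 3.14, 3.14, 3.14, 3.14].

INTERFACE

Orientations are given as a unit quaternion [w, x, y, z].
In Python, from rig import ctrl gives the robot as it stands. Calls block until the motion is done:
- ctrl.goto(position, orientation): joint-space move of the TCP to a pose.
- ctrl.servo_line(position, attitude=None, feed=150, until_force=None): straight line of the TCP; attitude=None keeps the orientation; feed is the mean speed in mm/s. With until_force (N) it stops when the force on the tool has changed by that much, and returns True; else False.
- ctrl.goto_joints(angles): joint-space move.
- ctrl.release() and ctrl.clamp(effort=None): open the fingers fully, or close them until they stop; effort is the grip in N (None keeps the last).
- ctrl.sleep(seconds).
- ctrl.solve_ik(position, orientation): joint angles nearest the present ones, or None.
- ctrl.snapshot(name): name is "side" or "top"; returns a dict with "color" (400x640x3 uint8, blue, green, red), "intrinsics" (3x3 intrinsics, pixels), "dist" ([k1, k2, p1, p2, k3] as OpenCV has them; the pictures are not rectified), "rvec" (rotation vector, rad) and "tvec" (3), from world to camera coordinates, as OpenCV has them. Camera axes: x right, y down, z forward; pixel columns grow to the right and rows downward; lengths in mm; the calibration is good to about 2 mm. A picture is of the moment at which its call begins. There is no depth.
A pose or a line that the arm cannot do raises ctrl.Unreachable and nothing moves.
- ctrl.hand_in(): hands the job in; it is judged then, once.
Readings, each from a call of its own:
- ctrl.current_clock(): time.
- ctrl.current_joint_pos(): joint angles.
- ctrl.current_joint_vel(): joint speeds.
- ctrl.current_joint_torque(): joint torques, N m.
- ctrl.current_tcp_pos(): TCP position.
- ctrl.current_tool_rot(): TCP orientation.
- ctrl.current_ft_force(): force on the tool from outside, world axes, zero at the start.
- ctrl.current_moment(): the same for the moment, N m.
- ctrl.current_gripper_width(): finger opening in mm.
- ctrl.current_finger_force(): force on a finger pad.
Only numpy, scipy, OpenCV 4.12 (cv2) and the standard library are available. Lean on these libraries where they do the work, as an engineer would, in place of code of your own. Each camera call takes 0.05 s, during which the arm holds its last target. There are 200 camera calls.

TASK

Change the plywood trim-length jig over to its other stop: draw the sliding keeper fully back, lift the aluminium stop arm up off its pivot pin, turn it end for end and lower it gently back onto the pin, so that its T-shaped foot now points to the channel with the trim section in it. Swing the arm on its pin until its side rests against the short stop post, then push the keeper fully home over it again and let go. Leave the trim section in the channel and the oil bottle where they are.

Things in the scene. Friction and masses are not known exactly. Their poses are not given: they have to be found in the camera images.
- jig: Length-stop jig, plywood base 12 mm thick fixed to the bench. Origin on the bench (z = 0) under the upright pivot pin; x runs from the pin to the channel, y to the left of x, z up (jig frame, used below, in mm). The base is clear at height 12 for x -40 to 45 on both sides of the pin's boss. Tail rest: x -63 to -41, y -27 to 35, top at height 30, holds the arm level.
- pin_top (a point): Centre of the tip of the steel pivot pin, 62 mm above the bench; pin diameter 12 mm, its last 8 mm tapered to 5 mm. Round its foot a boss of radius 13 mm, top 30 mm above the bench, on which the arm rests. Axes as the jig's.
- post_top (a point): Centre of the top of the short steel stop post, diameter 10 mm, at jig x -50, y +20.5, top 44 mm above the bench. With the foot to the channel, turning the arm clockwise (seen from above) brings the side of its short end against this post; the arm's x is then parallel to the jig's x (hole slack: about 0.03 rad either way).
- channel (a point): Middle of the channel floor, 30 mm above the bench, at jig x 146, on a plywood block (x 45 to 175, y -32 to 32) between two fences 9 mm high (x 118 to 174, y +-21). A loose trim section lies in it.
- bar_mid (a point): The loose stop arm, a flat aluminium bar 174 x 30 x 16 mm, 0.15 to 0.27 kg, with a 15 mm through hole; this point is on the hole's axis, half-way up. Arm x points along the bar to its long end, which ends in a T-shaped foot; y across, z up. The other end is plain, rounded, 65 mm from the hole. Balances within 15 mm of the hole. Sits 38 mm above the bench when flat on the boss.
- bar_foot (a point): Centre of the arm's T-shaped foot (18 mm along the bar, 56 mm across, 16 thick; its end 109 mm from the hole), half-way up, 100 mm from the hole on arm x. At the start the arm is on the pin with the foot away from the channel: arm x is jig -x turned 0.1 to 0.3 rad anticlockwise seen from above. The arm swings freely on the pin.
- stop_arm: The same stop arm; its origin lies on the hole's axis at the underside (30 mm above the bench when seated), axes as bar_mid.
- keeper (a joint): Sliding keeper, m: 0 = fully home, its 21 mm wide tongue lying across over the seated arm (2.5 mm above it) at jig x -45, reaching to jig y +8, so the arm cannot lift; grows as it is drawn back along jig -y; end stop 0.044, tongue tip then at jig y -36, clear of the arm. Slides at about 2 N, stays where left.
- keeper_grip (a point): Grip point of the keeper's upright dark steel fin, 12 mm thick along jig x, 32 mm long along jig y; the point is in the fin's middle, 12 mm below its top (top 92 mm above the bench: turn the arm above it), about 80 mm above the bench, 24 mm above the keeper's flat plate. At keeper 0 it is at jig x -45, y -58. Axes as the jig's.
- bed_top (a point): Middle of the top of the keeper's fixed aluminium bed with its guide strips, 56 mm above the bench: jig x -62 to -28, y -123 to -41.
- trim_mid (a point): Centre of the loose black trim section, about 74 x 22 x 20 mm, lying in the channel; a bystander, to be left there.
- bottle_mid (a point): Centre of a loose small oil bottle, 36 mm across, 120 mm tall, standing on the bench in front and to the robot's left of the jig; a bystander.

How it is judged (in metres and radians):
On the way, in this order (a step that is already met when the one before it is completed fails the run):
1. the keeper is drawn back (value of joint keeper above 0.036 m), for 0.1 s.
2. the stop arm is lifted clear of the pin (z of bar_mid in the frame of jig above 0.069 m), for 0.1 s.
3. the stop arm sits flat on the pin the other way round, its side at the stop post (z of bar_mid in the frame of jig between 0.034 and 0.042 m and horizontal distance between bar_mid and pin_top below 0.0035 m and x of bar_foot in the frame of jig above 0.08 m and angle between the x axis of bar_mid and the x axis of jig, either way round below 0.07 rad and angle between bar_mid's own z axis and vertical below 0.06 rad), for 0.1 s.
At the end, for the whole second after the job is handed in: The stop arm sits flat on the boss (within 4 mm in height and 3.5 deg of level) with the pin through its hole, T-foot to the channel, parallel to the jig within 0.07 rad (its side at the stop post, within about 3 mm), the keeper is home within 5 mm, and the arm is released and still (all of step 3 and value of joint keeper below 0.005 m and linear speed of stop_arm below 0.02 m/s and contact force between stop_arm and the fingers below 0.1 N); the robot touches nothing.
It fails at once if the stop arm is dropped or slammed onto the pin (faster than 0.5 m/s below the pin's tip) (z of bar_mid in the frame of jig below 0.068 m and horizontal distance between bar_mid and pin_top below 0.02 m and linear speed of stop_arm above 0.5 m/s).
It fails at once if the trim section in the channel is displaced by more than 20 mm (distance of trim_mid from where it was at the start of the episode above 0.02 m).
It fails at once if the oil bottle is displaced by more than 30 mm (distance of bottle_mid from where it was at the start of the episode above 0.03 m).
It also fails if it takes over 64 s, if anything falls off the work surface, if the arm or the gripper's body presses on something with over 40 N, if the wrist force passes 120 N, or if a joint passes its speed limit or range.

## Working session

There is one attempt and no reset: what is moved stays moved. The work goes in short steps, each a Python script; the robot and the scene stay as the last script left them, time stands still between calls to the robot, and variables do not carry over. Pictures are saved under pics/ and viewed, at most 10 in all, crops included, and the job is handed in when it is done.

```bash
mkdir -p pics; ls
python3 - <<'E'
from rig import ctrl
import cv2
for n in("top","side"):
    s=ctrl.snapshot(n); cv2.imwrite(f"pics/{n}0.png",s["color"])
    print(n,s["intrinsics"].tolist(),s["dist"],s["rvec"],s["tvec"])
E
```

```text
pics
top [[373.62966679651487, 0.0, 317.89069666861894], [0.0, 373.62966679651487, 201.82046320043892], [0.0, 0.0, 1.0]] [0.01309169 0.         0.         0.         0.        ] [ 2.16176436 -2.14439809  0.09657648] [-36.81574061 557.5912582  882.36748477]
side [[415.66179104311476, 0.0, 315.604898690405], [0.0, 415.66179104311476, 197.05976210073766], [0.0, 0.0, 1.0]] [-0.03894076  0.          0.          0.          0.        ] [ 0.08930046  2.65875927 -1.65385776] [585.67781383  68.59369053 860.61473541]
```

View pics/top0.png

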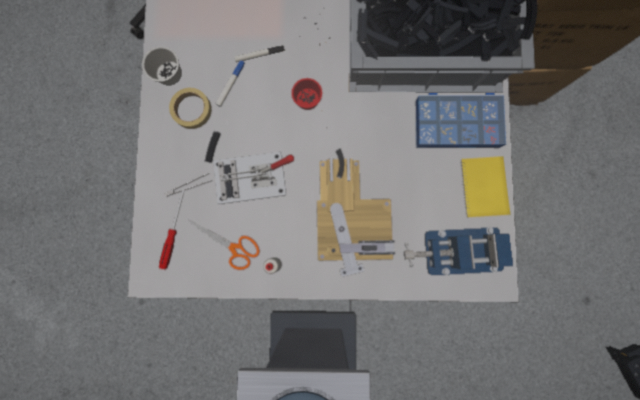

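View pics/side0.png

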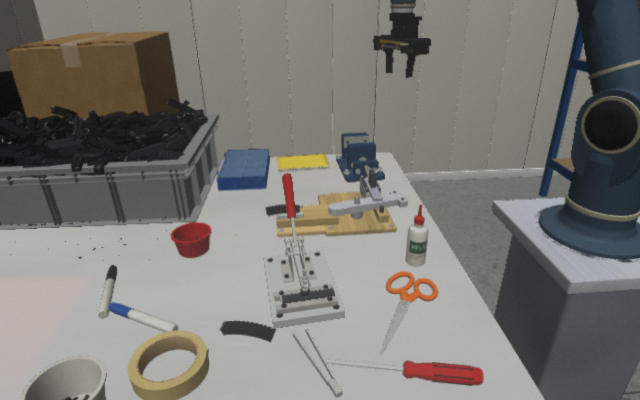

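The top view shows the jig at about (355,215), with the channel and trim at (340,162), the foot at (350,270) and the keeper at (370,248). I'll enlarge these areas.

Run:
```python
import cv2
a=cv2.imread("pics/top0.png")[140:290,300:420]; cv2.imwrite("pics/topc.png",cv2.resize(a,None,fx=4,fy=4,interpolation=cv2.INTER_CUBIC))
a=cv2.imread("pics/side0.png")[160:270,260:440]; cv2.imwrite("pics/sidec.png",cv2.resize(a,None,fx=4,fy=4,interpolation=cv2.INTER_CUBIC))
```

```text
(no output)
```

View pics/topc.png

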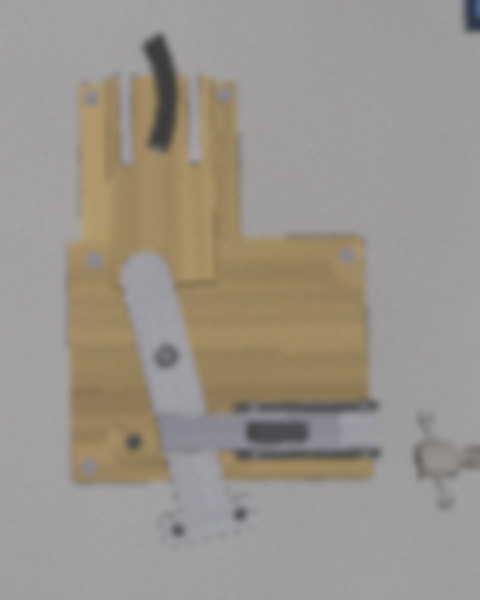

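View pics/sidec.png

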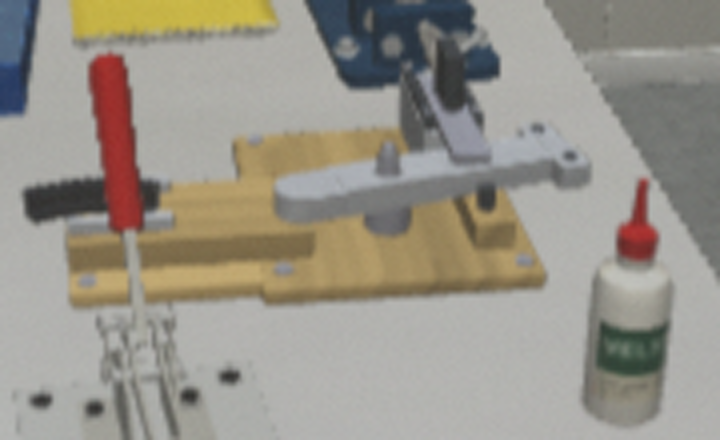

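```bash
cat > h.py <<'E'
from rig import ctrl
import numpy as np, cv2
from scipy.optimize import least_squares
from scipy.spatial.transform import Rotation as R
def proj(s,P):
    return cv2.projectPoints(np.array(P,float).reshape(-1,1,3),s["rvec"],s["tvec"],s["intrinsics"],s["dist"])[0].reshape(-1,2)
def ray(s,px,z):
    n=cv2.undistortPoints(np.array(px,float).reshape(-1,1,2),s["intrinsics"],s["dist"]).reshape(-1,2)
    M=cv2.Rodrigues(s["rvec"])[0]; c=-M.T@np.ravel(s["tvec"])
    d=np.c_[n,np.ones(len(n))]@M
    return c+d*((z-c[2])/d[:,2])[:,None]
def J(p,q):
    q=np.atleast_2d(np.array(q,float)); c,s=np.cos(p[2]),np.sin(p[2])
    return np.c_[p[0]+c*q[:,0]-s*q[:,1],p[1]+s*q[:,0]+c*q[:,1],q[:,2]]
E
python3 - <<'E'
from h import *
st,ss=ctrl.snapshot("top"),ctrl.snapshot("side")
f=lambda a,o:(np.array(a,float)+.5)/4-.5+np.array(o)
jt=[(0,0,62),(-50,20.5,44),(-45,-58,92),(118,21,39),(118,-21,39),(174,21,39),(174,-21,39)]
ut=f([(166,355),(134,441),(277,431),(127,164),(196,162),(126,74),(196,75)],(300,140))
js=[(0,0,62),(-45,-58,92),(-50,20.5,44)]; us=f([(388,143),(449,40),(487,184)],(260,160))
for name,w in(("both",1),("toponly",0)):
    r=least_squares(lambda p:np.r_[(proj(st,J(p,jt))-ut).ravel(),w*(proj(ss,J(p,js))-us).ravel()],[600,-50,0])
    print(name,r.x,r.fun.round(1))
scr=f([(178,530),(240,514)],(300,140)); a=ray(st,scr,46); print(a,a.mean(0))
print("tail",ray(st,f([(145,262)],(300,140)),46), "pinside",ray(ss,us[:1],62),"pintop",ray(st,ut[:1],62))
ob=r.x; print("bottle side base", ray(ss,f([(625,410)],(260,160)),0), ray(st,[(272,265)],110))
E
```

```text
both [ 4.92013201e+02 -8.91635334e+01  2.54469048e-02] [ 0.5  0.1  0.   0.2 -0.3  0.2  0.1 -0.1  0.1  0.  -0.1 -0.2 -0.4 -0.8
  0.  -0.6  0.5  0.9 -0.1 -0.4]
toponly [ 4.91873914e+02 -8.90695380e+01  2.39642704e-02] [ 0.5  0.2 -0.   0.2 -0.4  0.3  0.2 -0.1  0.2  0.1 -0.  -0.1 -0.4 -0.7
  0.  -0.   0.   0.  -0.  -0. ]
[[ 390.4128293   -95.84692859   46.        ]
 [ 400.07937856 -132.19930195   46.        ]] [ 395.24610393 -114.02311527   46.        ]
tail [[548.49004585 -75.88589916  46.        ]] pinside [[492.46227108 -86.37557539  62.        ]] pintop [[492.25990333 -87.95531427  62.        ]]
bottle side base [[403.39950399  80.10482215   0.        ]] [[408.79141589  65.27689131 110.        ]]
```

```bash
cat >> h.py <<'E'
JIG=np.array([492.0,-89.0,0.025])
def att(a):
    q=(R.from_euler('z',a)*R.from_euler('x',np.pi)).as_quat(); return np.array([q[3],q[0],q[1],q[2]])
def jp(x,y,z): return J(JIG,(x,y,z))[0]
E
python3 - <<'E'
from h import *
st,ss=ctrl.snapshot("top"),ctrl.snapshot("side")
print(ctrl.grasp_offset,ctrl.current_clock(),ctrl.current_gripper_width())
for z in(50,): print("handle",ray(st,[(406,254),(404,246),(411,265)],z))
print("toggle tip top", [ray(st,[(293,157)],z)[0].round() for z in(60,100,140)], "side",[ray(ss,[(287,176)],z)[0].round() for z in(60,100,140)])
for n,p,a in [("fin",jp(-45,-53,61),JIG[2]+np.pi/2),("fin-",jp(-45,-53,61),JIG[2]-np.pi/2),("finback",jp(-45,-97,61),JIG[2]+np.pi/2),("finback-",jp(-45,-97,61),JIG[2]-np.pi/2)]+[(f"bar{k} z{z}",jp(0,0,z),JIG[2]+k) for z in(22,140) for k in(.23+np.pi,.23-np.pi,.23,.15,.15+np.pi)]:
    q=ctrl.solve_ik(p,att(a)); print(n,p.round(),None if q is None else np.round(q,2))
E
```

```text
18.700000000000003 0.3 87.06683794212987
handle [[ 434.18362156 -240.25462774   50.        ]
 [ 452.73586016 -235.91914622   50.        ]
 [ 408.89335202 -251.38945542   50.        ]]
toggle tip top [array([662.,  28.,  60.]), array([653.,  24., 100.]), array([644.,  20., 140.])] side [array([ 643., -212.,   60.]), array([ 640., -119.,  100.]), array([637., -26., 140.])]
fin [ 448. -143.   61.] [ 0.61  0.41 -0.47  2.14  0.29  0.66 -0.04]
fin- [ 448. -143.   61.] [-0.6   0.62  1.11  2.2  -0.8   0.82 -2.08]
finback [ 449. -187.   61.] [ 0.67  0.42 -0.44  2.1   0.29  0.67  0.06]
finback- [ 449. -187.   61.] [-0.5   0.65  1.11  2.16 -0.82  0.84 -1.99]
bar3.371592653589793 z22 [492. -89.  22.] [ 0.62  0.56 -0.67  2.08  0.56  0.68  1.4 ]
bar-2.911592653589793 z22 [492. -89.  22.] [ 0.62  0.56 -0.67  2.08  0.56  0.68  1.4 ]
bar0.23 z22 [492. -89.  22.] [ 0.28  0.48 -0.24  2.1   0.2   0.58 -1.41]
bar0.15 z22 [492. -89.  22.] [ 0.27  0.48 -0.22  2.1   0.19  0.58 -1.48]
bar3.291592653589793 z22 [492. -89.  22.] [ 0.6   0.56 -0.64  2.08  0.54  0.67  1.34]
bar3.371592653589793 z140 [492. -89. 140.] [ 0.76  0.4  -0.82  2.    0.37  0.9   1.57]
bar-2.911592653589793 z140 [492. -89. 140.] [ 0.76  0.4  -0.82  2.    0.37  0.9   1.57]
bar0.23 z140 [492. -89. 140.] [ 0.38  0.3  -0.35  2.01  0.14  0.84 -1.35]
bar0.15 z140 [492. -89. 140.] [ 0.37  0.3  -0.33  2.02  0.13  0.84 -1.43]
bar3.291592653589793 z140 [492. -89. 140.] [ 0.75  0.39 -0.81  2.    0.36  0.9   1.5 ]
```

Run:
```python
from h import *
a=att(JIG[2]+np.pi/2)
ctrl.goto(jp(-45,-54,190),a)
print(ctrl.servo_line(jp(-45,-54,64),feed=120,until_force=8),ctrl.current_tcp_pos())
ctrl.clamp(12); print(ctrl.current_gripper_width(),ctrl.current_ft_force())
print(ctrl.servo_line(jp(-45,-98.5,64),feed=60,until_force=15),ctrl.current_tcp_pos(),ctrl.current_ft_force())
ctrl.release(); ctrl.servo_line(jp(-45,-97,175),feed=200)
print(ctrl.current_clock())
s=ctrl.snapshot("top");cv2.imwrite("pics/t2.png",cv2.resize(s["color"][140:290,300:420],None,fx=4,fy=4,interpolation=cv2.INTER_CUBIC))
```

```text
False [ 448.95117791 -144.21868266   64.5643807 ]
11.916304120561023 [-1.88818548  0.34049054  1.85255109]
False [ 449.08719672 -186.21900138   63.82495927] [-3.94392207  9.45448038  5.13726645]
7.4667
```

View pics/t2.png

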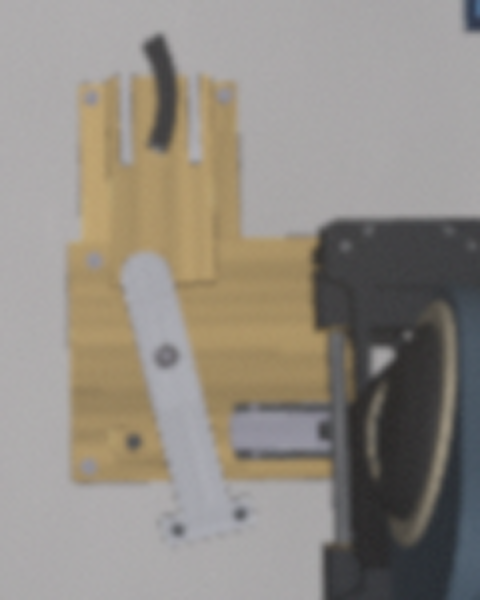

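Run:
```python
from h import *
b=np.pi+.252; pin=np.array([492.2,-88.6])
g=pin+8*np.array([np.cos(b),np.sin(b)])
ctrl.goto([*g,175],att(b))
f0=ctrl.current_ft_force()
print(ctrl.servo_line([*g,22],feed=120,until_force=8),ctrl.current_tcp_pos(),ctrl.current_ft_force()-f0)
ctrl.clamp(40); ctrl.sleep(.2); print(ctrl.current_gripper_width(),ctrl.current_tcp_pos(),ctrl.current_ft_force()-f0,ctrl.current_moment(),ctrl.current_clock())
```

```text
False [485.03868516 -90.65251274  22.63318567] [0.58787119 0.63307391 0.86952148]
29.700304042014217 [484.47561689 -90.5702044   22.01182638] [0.86236587 0.58253002 0.32817277] [ 0.12665687 -0.13765737  0.02291399] 11.4083
```

```bash
cat >> h.py <<'E'
def centre(p,F=4,d=4,feed=10):
    """feel the hole slack along world x and y; returns centred TCP"""
    c=np.array(p,float)
    for k in(0,1):
        e=[]
        for sg in(1,-1):
            q=c.copy(); q[k]+=sg*d
            hit=ctrl.servo_line(q,feed=feed,until_force=F); e.append(ctrl.current_tcp_pos()[k]); print(k,sg,hit,e[-1])
            ctrl.servo_line(c,feed=30)
        c[k]=np.mean(e)
    ctrl.servo_line(c,feed=30); return c
E
python3 - <<'E'
from h import *
p=ctrl.current_tcp_pos(); p[2]+=3
ctrl.servo_line(p,feed=30)
c=centre(p); print(c,ctrl.current_tcp_pos(),ctrl.current_clock())
E
```

```text
0 1 True 485.33817962040644
0 -1 True 482.7634716141382
1 1 True -89.10784650024569
1 -1 True -91.83387681785148
[484.05082562 -90.47086166  25.01182638] [483.85009338 -90.52118666  24.88454137] 14.2667
```

```bash
cat >> h.py <<'E'
PIN=np.array([492.2,-88.6]); C=np.array([484.05,-90.47]); B0=np.pi+.252; OFF=C-PIN
def tcp(b,z):
    d=b-B0; M=np.array([[np.cos(d),-np.sin(d)],[np.sin(d),np.cos(d)]]); return np.r_[PIN+M@OFF,z]
E
python3 - <<'E'
from h import *
f0=ctrl.current_ft_force()
print(ctrl.servo_line([*C,110],feed=100,until_force=15),ctrl.current_tcp_pos(),ctrl.current_gripper_width(),ctrl.current_ft_force()-f0)
E=JIG[2]+.15
for b in np.linspace(B0,E,5)[1:]: ctrl.servo_line(tcp(b,110),att(b),feed=30)if 0 else ctrl.goto(tcp(b,110),att(b))
print(ctrl.current_tcp_pos(),tcp(E,110),ctrl.current_gripper_width(),ctrl.current_clock())
t,s=ctrl.snapshot("top")["color"][140:290,300:420],ctrl.snapshot("side")["color"][130:255,280:430]
cv2.imwrite("pics/t3.png",np.hstack([cv2.resize(t,(400,500)),cv2.resize(s,(400,500))]))
E
```

```text
False [483.48758339 -90.5753364  109.45980156] 29.732782836388775 [-0.74462625 -0.54233109  0.66635102]
[500.3666352  -87.22005632 109.92569749] [500.46969902 -87.36247094 110.        ] 29.692121817114224 18.15
```

View pics/t3.png

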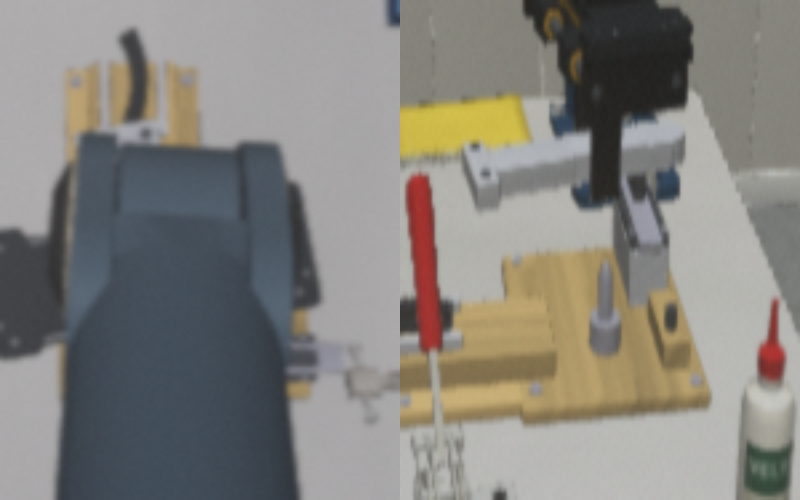

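The side view shows the bar held level above the clear pin with its foot towards the channel. Next I lower it.

Run:
```python
from h import *
E=JIG[2]+.15
ctrl.servo_line(tcp(E,58),att(E),feed=100)
f0=ctrl.current_ft_force()
h=ctrl.servo_line(tcp(E,28),feed=40,until_force=8); print(h,ctrl.current_tcp_pos(),ctrl.current_ft_force()-f0)
if not h:
    c=centre(tcp(E,28)); print(c,tcp(E,28))
print(ctrl.current_gripper_width(),ctrl.current_clock())
```

```text
False [500.22245738 -87.38430071  27.9285764 ] [-1.18215975 -0.75314623 -1.13595878]
0 1 True 499.4109242378905
0 -1 False 496.8992228339143
1 1 True -86.05663239018199
1 -1 True -88.81967318227558
[498.15507354 -87.43815279  28.        ] [500.46969902 -87.36247094  28.        ]
29.57827012972613 22.6
```

```bash
cat >> h.py <<'E'
E0=JIG[2]+.15; C2=np.array([498.15,-87.44])
def Rm(d): return np.array([[np.cos(d),-np.sin(d)],[np.sin(d),np.cos(d)]])
OFF=np.linalg.solve(Rm(E0-B0)-np.eye(2),C2-C); PIN=C-OFF
E
python3 - <<'E'
from h import *
print(PIN,OFF)
f0=ctrl.current_ft_force()
print(ctrl.servo_line([*C2,21],feed=20,until_force=6),ctrl.current_tcp_pos(),ctrl.current_ft_force()-f0)
z=ctrl.current_tcp_pos()[2]
m0=ctrl.current_moment()
for k in(.12,.09,.06,.04,.02,.0,-.015):
    b=JIG[2]+k; h=ctrl.servo_line(tcp(b,z),att(b),feed=20,until_force=8)
    print(k,h,(ctrl.current_ft_force()-f0).round(1),(ctrl.current_moment()-m0).round(2))
    if h: break
print(ctrl.current_gripper_width(),ctrl.current_clock())
E
```

```text
[491.04164366 -88.68344081] [-6.99164366 -1.78655919]
True [498.27827727 -87.47562159  21.92162791] [0.1625708  0.32591848 5.67168645]
0.12 False [-0.1 -1.5  2.3] [-0.03  0.15 -0.01]
0.09 False [ 0.3 -0.3  3.3] [ 0.09  0.17 -0.12]
0.06 False [ 1.1 -0.3  3. ] [ 0.12  0.18 -0.08]
0.04 False [ 0.4 -0.7  2.8] [ 0.11  0.18 -0.03]
0.02 False [ 0.1 -0.3  3.8] [0.15 0.15 0.  ]
0.0 False [-0.8  0.1  4.2] [ 0.08  0.19 -0.02]
-0.015 False [ 0.9 -0.3  4.3] [-0.03  0.24  0.13]
29.748348166467736 24.7
```

Run:
```python
from h import *
m0=ctrl.current_moment(); z=ctrl.current_tcp_pos()[2]
b=JIG[2]-.028; print(ctrl.servo_line(tcp(b,z),att(b),feed=20,until_force=8),ctrl.current_moment()-m0)
ctrl.release(); ctrl.sleep(.2); p=ctrl.current_tcp_pos(); p[2]=150; ctrl.servo_line(p,feed=120)
ctrl.goto(jp(-45,-95,175),att(JIG[2]+np.pi/2)); print(ctrl.current_clock())
t,s=ctrl.snapshot("top")["color"][140:290,300:420],ctrl.snapshot("side")["color"][130:255,280:430]
cv2.imwrite("pics/t4.png",np.hstack([cv2.resize(t,(400,500),interpolation=cv2.INTER_CUBIC),cv2.resize(s,(400,500))]))
```

```text
False [-0.54214137  0.10733497  0.11445765]
29.0667
```

View pics/t4.png

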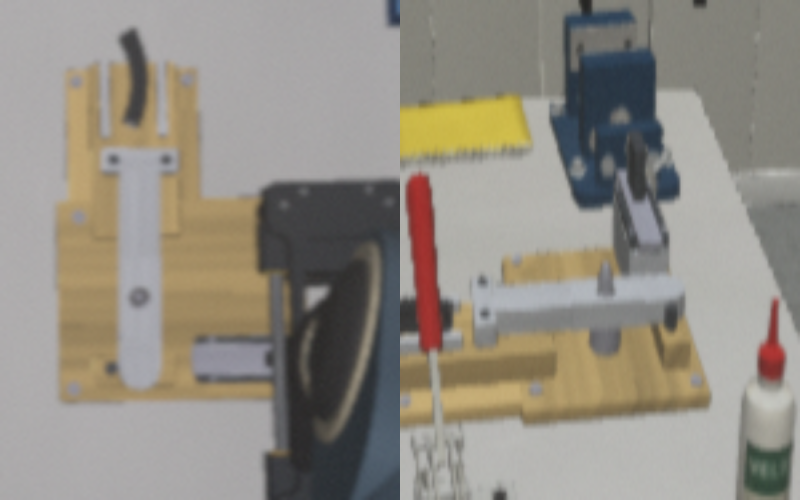

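The bar is seated with its foot towards the channel and its side against the post at (111,368). Now I push the keeper home.

Run:
```python
from h import *
x,y0=-45,-97
ctrl.servo_line(jp(x,y0,175),feed=100)
print(ctrl.servo_line(jp(x,y0,64),feed=120,until_force=8),ctrl.current_tcp_pos())
ctrl.clamp(12); print(ctrl.current_gripper_width())
print(ctrl.servo_line(jp(x,y0+48,64),feed=50,until_force=14),ctrl.current_tcp_pos(),ctrl.current_ft_force())
ctrl.release(); ctrl.sleep(.2); p=ctrl.current_tcp_pos(); p[2]=200; ctrl.servo_line(p,feed=150)
ctrl.goto([450,-400,250],att(JIG[2]+np.pi/2)); print(ctrl.current_clock())
st=ctrl.snapshot("top");t,s=st["color"][140:290,300:420],ctrl.snapshot("side")["color"][130:255,280:430]
cv2.imwrite("pics/t5.png",np.hstack([cv2.resize(t,(400,500),interpolation=cv2.INTER_CUBIC),cv2.resize(s,(400,500))]))
```

```text
False [ 450.03127989 -187.25863078   64.58135157]
11.9218581172607
True [ 447.86021441 -142.79460591   63.94205224] [ 0.54632162 -0.29036364  2.6178644 ]
36.2333
```

View pics/t5.png

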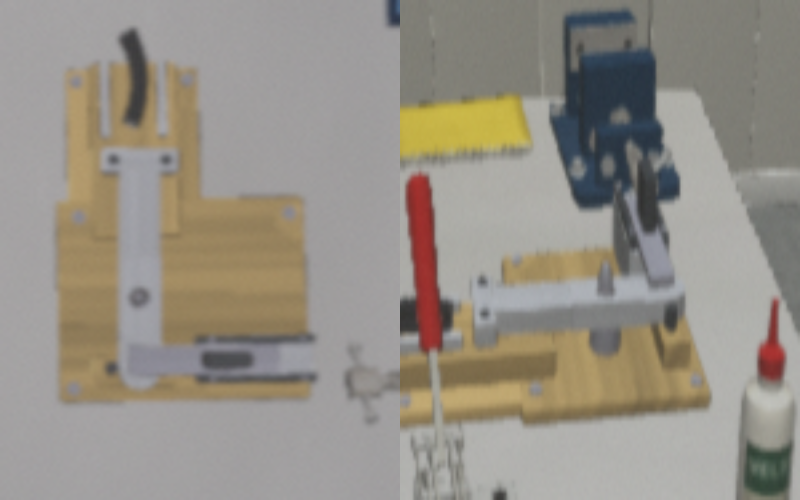

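Run:
```python
from h import *
st=ctrl.snapshot("top")
f=lambda a:(np.array(a,float)+.5)*.3-.5+np.array((300,140))
a=ray(st,f([(113.5,160),(167,160)]),46); d=a[0]-a[1]; print("bar yaw by screws rel jig",np.arctan2(-d[0],d[1])-JIG[2])
m=a.mean(0)[:2]; p=ray(st,f([(139,296)]),62)[0,:2]; v=m-p; print("by pin",np.arctan2(v[1],v[0])-JIG[2],np.hypot(*v))
for z in[(227,359)]: print("fin",ray(st,f([z]),92)[0],jp(-45,-58,92))
```

```text
bar yaw by screws rel jig -0.019086572861427085
by pin -0.03830961220765865 98.85348315984153
fin [ 449.07115663 -146.45624431   92.        ] [ 448.46391073 -148.10675876   92.        ]
```

Keeper home, arm within about 0.03 rad of parallel and seated, robot clear.

```bash
python3 -c "
from rig import ctrl
print(ctrl.hand_in())"
```

```text
the job is handed in; nothing more can be done
None
```

I changed the jig over and handed the job in at about 36 s of the 64 s allowed. In the final pictures the arm is seated on the pin with its foot to the channel and about 0.02–0.04 rad from parallel at the post. The keeper is home, and the trim and bottle look undisturbed; the hand-in call returned no verdict.

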